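Count the last colony on the colony counter

ROBOT

A 6-joint arm with a two-finger parallel gripper is mounted at the origin on a cart in front of the work surface, level with it; the furniture and walls round the work are solid. World frame = base frame: x ahead of the robot, y to its left, z up, the work surface at z = 0. Lengths are in m, angles in degrees, forces in N, time in s.
With the tool pointing down it reaches from about 0.35 to 1 m from the base axis. Payload 7.1 kg.
Tool frame: the origin (TCP) lies midway between the tips of the shut fingers; the grasp point (between the pads) lies 19 mm behind it (bot.grasp_offset is the distance from the TCP to the grasp point, in m); z points along the fingers, y is the line along which they close (so a half turn about z gives the same grasp; the last joint's range is limited). The gripper opens to 85 mm and grips with 20 to 120 N. Pads are 22 mm wide; open, the fingers measure 114 mm over their backs; the gripper's body (76 mm by 85 mm) begins 54 mm behind the grasp point. The pads swing forward as they close: fully open they stand 13 mm farther back than shut.
Start: joints at [-70.531, 24.242, 93.386, -0, 62.372, -1.089], TCP at [0.219, -0.585, 0.231] pointing down, gripper open.
Joint ranges: [-172.04, 172.04], [-51.8, 120.97], [4.93, 147.93], [-75.15, 255.16], [6.16, 154.13], [-145.62, 145.62]. Speed limits (degrees/s): [136.94, 136.94, 172.46, 180, 180, 180].

INTERFACE

Orientations are given as a 3x3 rotation matrix whose columns are the frame's x, y, z axes.
In Python, from workcell import bot gives the robot as it stands. The module is installed in compiled form; this text tells all that it offers.
- The arm moves only by the shell command python3 -m creep 'ROWS'. ROWS is JSON, a list of rows, each a list of 7 numbers: the shift along the world's x, y, z each as a share of 0.02 m, from -1 to 1, then the turn, a rotation vector about the world's x, y, z each as a share of 0.08 rad, from -1 to 1, then the opening, from 0 (shut) to 1 (fully open). A call has 1 to 20 rows; each row shifts and turns the commanded pose from where the row before left it; what a row does not reach is not made up. A row lasts 1/10 s, in which the tool goes at most 50 mm and 8.59 degrees, less where a joint would pass 70% of its speed; a pose out of reach is approached as far as the arm can. A call with a number of a shift or a turn outside -1 to 1 is refused whole. A call with a gripper value outside its range is refused whole. The fingers move at their own pace and stop on an object; the grip force is fixed at half the most. Time passes only in rows, so rows that do not move let the fingers close. It gives the time, the measured TCP pose, the force, the opening and the grip force at its end, in the units of the state.
- bot.sense(): the state, without advancing time (a new reading comes with each control period).
- bot.snapshot(name): name is "side" or "top"; returns (picture, depth): 384x512x3 uint8, red, green, blue; 384x512 float32, m along the optical axis (not along the pixel's ray), 0 where there is no reading.
- bot.get_calibration(name): a dict with "K" (3x3 intrinsics, pixels), "R" (3x3) and "t" (3): a world point X has camera coordinates R X + t. Camera axes: x right, y down, z forward; pixel columns grow to the right and rows downward; lengths in m; the calibration is good to about 2 mm. A picture is of the moment at which its call begins. get_calibration takes no time and is no camera call.
- bot.finish_job(): hands the job in; it is judged then, once.
The state is a dict: "time_s": time; "joint_positions": joint angles; "qd": joint speeds; "joint_efforts": joint torques, N m; "eef_pos": TCP position; "tool_rot": TCP orientation; "wrist_force": force on the tool from outside, world axes, zero at the start; "ft_torque": the same for the moment, N m; "opening": opening from 0.0 (shut) to 1.0 (fully open); "gripper_force": force on a finger pad.
Only numpy, scipy, OpenCV 4.12 (cv2) and the standard library are available. Lean on these libraries where they do the work, as an engineer would, in place of code of your own. Each camera call takes 0.05 s, during which the arm holds its last target. There are 200 camera calls.

TASK

Finish the count on the colony counter: first bring the lamp lever to the green mark on its scale so that the dish is properly lit. Then take the black pen out of its stand and, holding it upright, touch its point to the colony ringed in blue on the dish and press lightly, so that the sprung platform under the dish gives part of its travel but is not pushed down to its stop. Finish while still holding the pen there, upright, point inside the blue ring, keeping that light pressure; use only the pen on the dish, and leave the red pen and the other things on the bench alone.

Things in the scene. Friction and masses are not known exactly. Their poses are not given: they have to be found in the camera images.
- counter: white colony counter fixed on the bench, 210 (x) x 280 (y) x 58 mm to its grey deck; origin at the centre of its underside, x to its back, y to its left. Dish platform centred at (0, +45) mm; lamp lever at (0, -90) mm; display pod behind the lever, 88 mm high, from x = 45 mm back; magnifier parked past its left edge, centre (+52, +178) mm, radius 43, up to 120 mm high
- lamp_lever (a joint): angle (rad) of the lamp lever, a steel stem with a red crossbar knob between two black quadrant cheeks: 0 = leaning 0.7 rad to the counter's front (-x), 0.7 = upright, 1.4 = leaning to its back. Marks on the cheeks at 0, 0.35, 0.7, 1.05, 1.4: the green, wider one is at 1.05, the others white. Light friction (about 1.1 N at the knob); stays where left. Starts between 0 and 0.5
- lever_hinge (a point): point on the lamp lever's hinge axis, midway between the cheeks, 62 mm above the bench; the axis runs along the counter's y. Cheeks of 40 mm radius about it, 30 mm wide over both
- lever_knob (a point): centre of the lamp lever's red crossbar knob, 75 mm from the hinge: a bar 18 mm in diameter and 26 mm long, its length along the counter's y; its top is at most 146 mm above the bench, so carry a pen above it higher than that
- platform (a joint): how far (m) the round platform under the dish is pressed down: 0 = up, 0.005 = down on its stop. Sprung: with the dish lying on it, it starts to move at a push of about 0.8 N and gives about 1.4 mm per further newton, so it is on its stop at about 4.3 N
- dish: flat round dish with pink agar lying loose between four studs on the platform, 88 mm in diameter, 15 mm high; origin at the centre of its underside, which is 69 mm above the bench while the platform is up; it is turned any way about z
- colony (a point): the spot to touch: cream colony in the middle of a blue ring 16 mm across, on the dish's flat, level top face, 24 mm from the dish's centre, 84 mm above the bench while the platform is up. The other, smaller colonies carry black dots and no ring
- black_pen: pen with white barrel, black band and black butt, 130 mm long, 14 mm in diameter, about 22 g, standing point down in one well of the stand; origin at its point, z up its length. Straight barrel from 24 to 130 mm above the point. It stands with its point 8 mm above the bench, its top at 138 mm
- black_pen_tip (a point): the black pen's point (4 mm wide felt nib)
- red_pen: the same pen with a red band and butt, in the stand's other well, 44 mm from the black one
- pen_stand: grey block on a dark base, 112 (x) x 54 (y) x 55 mm, 0.7 kg, standing loose; origin at the centre of its underside. Two upright wells 15 mm wide, 47 mm deep, at x = -22 and +22 mm in its frame; either pen may be in either. A pen must be lifted more than 47 mm to be clear
- dish_top: top one of three stacked dishes at the left, loose; leave alone
- timer: white bench timer at the front left, loose; leave alone
- specimen_cup_1: specimen cup with a red lid at the back right, loose; leave alone
- the_hand_gel: pump bottle at the back left, loose; leave alone

How it is judged:
By the outcome, as a careful person would: the job done as asked, in the order asked, and still so for the second after the job is handed in, while the arm keeps its last pose, push and grip.
It also fails if it takes over 51 s, if anything falls off the work surface, if the arm or the gripper's body presses on something with over 40 N, if the wrist force passes 120 N, or if a joint passes its speed limit or range.

## Working session

There is one attempt and no reset: what is moved stays moved. The work goes in short steps, Python scripts to look and compute and a shell command to move; the robot and the scene stay as the last step left them, time stands still between calls to the robot, and variables do not carry over. Pictures are saved under pics/ and viewed, at most 10 in all, crops included, and the job is handed in when it is done.

```bash
mkdir -p pics; python3 - <<'E'
from workcell import bot
import cv2,numpy as np
for n in("side","top"):
    p,d=bot.snapshot(n);cv2.imwrite(f"pics/{n}0.png",p[:,:,::-1]);np.savez(f"{n}0.npz",p=p,d=d)
    c=bot.get_calibration(n);print(n,c["K"].round(1).tolist(),c["R"].round(3).tolist(),c["t"].round(3).tolist(),(-c["R"].T@c["t"]).round(3))
s=bot.sense();print(s["tool_rot"],s["time_s"],s["wrist_force"])
E
cat > h.py <<'E'
import numpy as np
from workcell import bot
def ld(n,i=0):
    z=np.load(f"{n}{i}.npz");c=bot.get_calibration(n);return z["p"],z["d"],c
def cloud(d,c):
    v,u=np.mgrid[:d.shape[0],:d.shape[1]]
    q=np.stack([u,v,np.ones_like(u)],-1)@np.linalg.inv(c["K"]).T*d[...,None]
    return (q-c["t"])@c["R"]
def ray(c,u,v,z):
    o=-c["R"].T@c["t"];r=c["R"].T@np.linalg.inv(c["K"])@[u,v,1];return o+r*(z-o[2])/r[2]
def proj(c,X):
    q=c["K"]@(c["R"]@np.array(X)+c["t"]);return q[:2]/q[2]
E
```

```text
side [[413.4, 0.0, 251.9], [0.0, 413.4, 191.7], [0.0, 0.0, 1.0]] [[0.966, -0.257, -0.024], [-0.119, -0.361, -0.925], [0.229, 0.897, -0.379]] [-0.517, 0.172, 1.147] [ 0.258 -1.099  0.582]
top [[450.8, 0.0, 261.6], [0.0, 450.8, 186.1], [0.0, 0.0, 1.0]] [[-0.019, -1.0, -0.004], [-0.996, 0.019, -0.088], [0.089, 0.002, -0.996]] [0.008, 0.562, 1.569] [ 0.421 -0.006  1.613]
[[ 9.36322580e-01  3.51140756e-01 -4.43618578e-04]
 [ 3.51141034e-01 -9.36321688e-01  1.29270925e-03]
 [ 3.85532056e-05 -1.36616554e-03 -9.99999066e-01]] 0.1 [-0.01896314 -0.03476191 -0.19162046]
```

View pics/side0.png

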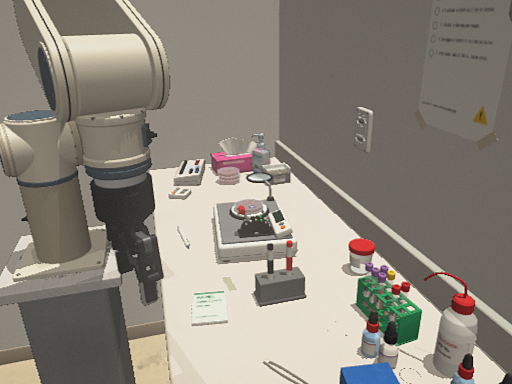

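View pics/top0.png

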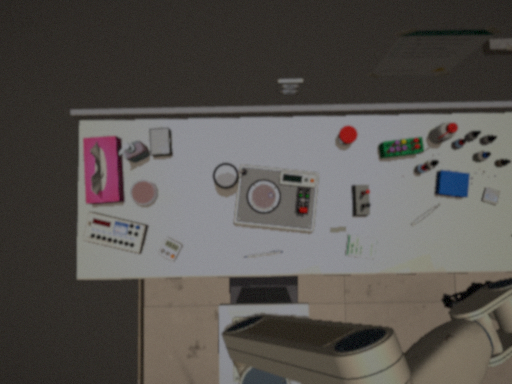

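The side view shows the black pen butt at about (270,246), the red at (290,243), and the counter at about (253,228). The top view shows the dish at about (264,196), the lever at about (303,200) and the stand at about (361,200). I'll enlarge these areas.

```bash
python3 - <<'E'
from h import *
import cv2
a=ld("side")[0][185:310,205:315,::-1];b=ld("top")[0][155:240,225:380,::-1]
A=cv2.resize(a,None,fx=4.8,fy=4.8,interpolation=cv2.INTER_CUBIC);cv2.imwrite("pics/cs.png",A)
B=cv2.resize(b,None,fx=5,fy=5,interpolation=cv2.INTER_CUBIC);B=cv2.convertScaleAbs(B,alpha=1.5);cv2.imwrite("pics/ct.png",B)
for n in("top","side"):
    p,d,c=ld(n);W=cloud(d,c)
    roi=(abs(W[...,0]-.45)<.35)&(abs(W[...,1]+.12)<.4)&(d>0)
    if n=="top":
        m=roi&(W[...,2]>.045)&(W[...,2]<.07)
        m=m.astype(np.uint8);k,L,S,C=cv2.connectedComponentsWithStats(m)
        for i in range(1,k):
            if S[i,4]>60:
                q=W[L==i];r=cv2.minAreaRect(q[:,:2].astype(np.float32));print(S[i],C[i].round(1),r,np.median(q[:,2]))
    m=roi&(W[...,2]>.1)&(W[...,2]<.2)
    k,L,S,C=cv2.connectedComponentsWithStats(m.astype(np.uint8))
    for i in range(1,k):
        if S[i,4]>5: q=W[L==i];print(n,S[i],q.mean(0).round(3),q.min(0).round(3),q.max(0).round(3))
E
```

```text
[ 234  165   85   67 3452] [274.3 201. ] ((0.517449140548706, -0.05187046527862549), (0.2787708342075348, 0.20899516344070435), 82.93802642822266) 0.057042445937796456
[355 185  15  31 356] [361.3 199.6] ((0.5056836009025574, -0.34855377674102783), (0.1039346382021904, 0.047517724335193634), 0.5084187984466553) 0.05447391664310455
top [413 139   2   3   6] [ 0.701 -0.518  0.108] [ 0.697 -0.519  0.1  ] [ 0.705 -0.517  0.113]
top [394 140  12   5  42] [ 0.695 -0.471  0.108] [ 0.688 -0.489  0.1  ] [ 0.703 -0.453  0.114]
top [389 147   5   6  22] [ 0.671 -0.441  0.109] [ 0.663 -0.448  0.101] [ 0.679 -0.435  0.114]
top [395 146  12   6  47] [ 0.673 -0.473  0.109] [ 0.665 -0.492  0.101] [ 0.682 -0.454  0.115]
top [213 163  31  26 548] [0.592 0.117 0.116] [0.55  0.059 0.1  ] [0.635 0.159 0.126]
top [363 190   7   5  24] [ 0.527 -0.347  0.129] [ 0.521 -0.355  0.103] [ 0.533 -0.342  0.143]
top [306 198   2   5   8] [ 0.505 -0.152  0.103] [ 0.499 -0.154  0.101] [ 0.512 -0.15   0.105]
top [364 203   6   5  23] [ 0.483 -0.347  0.129] [ 0.477 -0.352  0.105] [ 0.49  -0.343  0.142]
top [299 205   8   9  47] [ 0.472 -0.136  0.131] [ 0.462 -0.147  0.106] [ 0.489 -0.124  0.144]
side [246 172  27  16 255] [0.592 0.109 0.117] [0.549 0.056 0.101] [0.633 0.159 0.121]
side [238 205  12  15  77] [ 0.475 -0.143  0.124] [ 0.463 -0.152  0.1  ] [ 0.496 -0.128  0.138]
side [251 215  10   3  16] [ 0.512 -0.132  0.101] [ 0.5   -0.136  0.1  ] [ 0.525 -0.127  0.103]
side [253 219   9   3  14] [ 0.511 -0.155  0.101] [ 0.499 -0.158  0.1  ] [ 0.522 -0.151  0.103]
side [286 240   6  18 104] [ 0.528 -0.354  0.122] [ 0.522 -0.358  0.1  ] [ 0.534 -0.343  0.138]
side [267 243   6  18 104] [ 0.484 -0.354  0.122] [ 0.479 -0.359  0.101] [ 0.491 -0.344  0.139]
side [365 262  30  20 309] [ 0.682 -0.471  0.107] [ 0.663 -0.494  0.1  ] [ 0.706 -0.436  0.113]
```

View pics/cs.png

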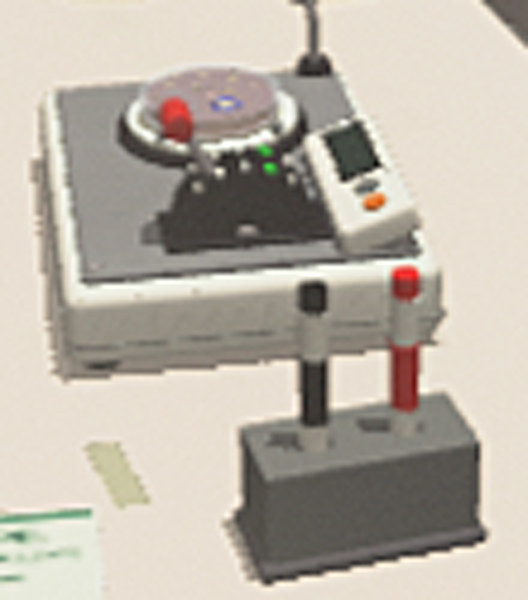

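View pics/ct.png

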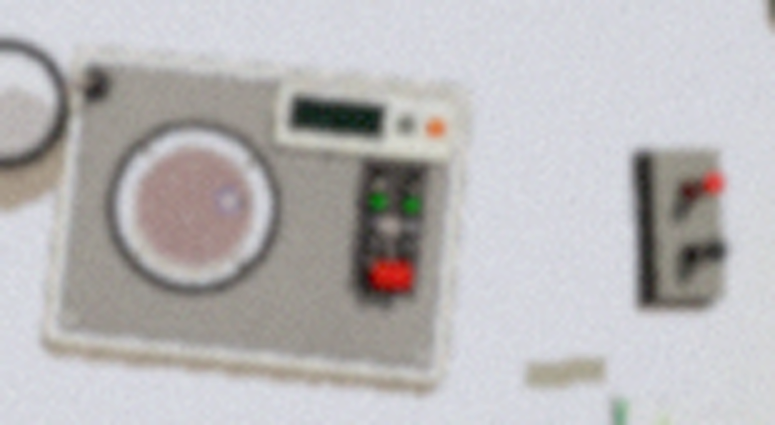

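The crops show the blue ring at about (270.4,194.7) in the top view and (251.9,206.1) in the side view. The lever leans to the front, with its knob at about (303,209) in the top view. The black pen is in the -x well and the stand is aligned with x. Next I'll compute targets.

```bash
python3 - <<'E'
from h import *
import cv2
p,d,c=ld("top");ps,ds,cs=ld("side")
print("colony",ray(c,270.4,194.7,.084),ray(cs,251.9,206.1,.084))
def cen(p,z,c,m):
    v,u=np.nonzero(m);return ray(c,u.mean(),v.mean(),z)
for n,p,c in(("top",p,c),("side",ps,cs)):
    h=cv2.cvtColor(p,cv2.COLOR_RGB2HSV);W=cloud(ld(n)[1],c)
    box=(abs(W[...,0]-.5)<.12)&(abs(W[...,1]+.13)<.06)
    m=((h[...,0]<8)|(h[...,0]>172))&(h[...,1]>150)&box
    print(n,"knob",m.sum(),cen(p,.131,c,m), W[m].mean(0))
    g=(h[...,0]>45)&(h[...,0]<80)&(h[...,1]>120)&box
    print(n,"green",g.sum(),cen(p,.098,c,g))
    # dish pink
    b=(abs(W[...,0]-.525)<.06)&(abs(W[...,1]+.007)<.06)&(W[...,2]>.079)&(W[...,2]<.092)
    print(n,"dish",b.sum(),cv2.minEnclosingCircle(W[b][:,:2].astype(np.float32)),np.median(W[b],0))
C=np.array([.5174,-.0519]);X=np.array([.992,-.123]);Y=np.array([.123,.992])
print("dishc",C+.045*Y,"hinge",C-.09*Y,"target",C-.09*Y+X*.075*np.sin(.35),.062+.075*np.cos(.35))
print("pen top proj",proj(ld("top")[2],[.4845,-.350,.138]),proj(cs,[.4845,-.350,.138]))
E
```

```text
colony [ 0.52710032 -0.03183033  0.084     ] [ 0.52965305 -0.03001518  0.084     ]
top knob 48 [ 0.47296657 -0.13534131  0.131     ] [ 0.47318153 -0.13576572  0.12602877]
top green 29 [ 0.54446113 -0.13010893  0.098     ]
top dish 476 ((0.5213019251823425, -0.00890324916690588), 0.0453798808157444) [ 0.52270222 -0.00702226  0.08386667]
side knob 29 [ 0.47313041 -0.14013819  0.131     ] [ 0.47209247 -0.14476972  0.13319186]
side green 9 [ 0.52347357 -0.14437749  0.098     ]
side dish 293 ((0.5228531956672668, -0.00959943700581789), 0.046789251267910004) [ 0.52535884 -0.0100351   0.08401772]
dishc [ 0.522935 -0.00726 ] hinge [ 0.50633 -0.14118] target [ 0.5318416  -0.14434323] 0.1324529534635534
pen top proj [368.24007929 204.723636  ] [269.1337298  244.08206406]
```

```bash
python3 -m creep '[[0.55,0.97,0,0,0,0.59,0.5],[0.55,0.97,0,0,0,0.59,0.5],[0.55,0.97,0,0,0,0.59,0.5],[0.55,0.97,0,0,0,0.59,0.5],[0.55,0.97,0,0,0,0.59,0.5],[0.55,0.97,0,0,0,0.59,0.5],[0.55,0.97,0,0,0,0.59,0.5],[0.55,0.97,0,0,0,0.59,0.5],[0.55,0.97,0,0,0,0.59,0.5],[0.55,0.97,0,0,0,0.59,0.5],[0.55,0.97,0,0,0,0.59,0.5],[0.55,0.97,0,0,0,0.59,0.5],[0.55,0.97,0,0,0,0.59,0.5],[0.55,0.97,0,0,0,0.59,0.5],[0.55,0.97,0,0,0,0.59,0.5],[0.55,0.97,0,0,0,0.59,0.5],[0.55,0.97,0,0,0,0.59,0.5],[0.55,0.97,0,0,0,0.59,0.5],[0.55,0.97,0,0,0,0.59,0.5],[0.55,0.97,0,0,0,0.59,0.5]]'
```

```text
time_s: 2.1
eef_pos: [0.4396, -0.1962, 0.2311]
tool_rot: [[0.263, 0.965, -0.001], [0.965, -0.263, 0.0], [0.0, -0.001, -1.0]]
wrist_force: [-0.5, -0.9, -0.3]
opening: 0.503
gripper_force: 0.0
```

```bash
python3 -m creep '[[0.55,0.98,0,0,0,0.6,0.45],[0.55,0.98,0,0,0,0.6,0.45],[0.55,0.95,0,0,0,0.6,0.45],[0,0,0,0,0,0,0.45],[0,0,-0.9,0,0,0,0.45],[0,0,-0.9,0,0,0,0.45],[0,0,-0.9,0,0,0,0.45],[0,0,-0.9,0,0,0,0.45],[0,0,-0.9,0,0,0,0.45],[0,0,-0.9,0,0,0,0.45],[0,0,-0.4,0,0,0,0.3],[0,0,0,0,0,0,0.3],[0,0,0,0,0,0,0.3]]'
```

```text
time_s: 3.4
eef_pos: [0.4726, -0.1393, 0.1157]
tool_rot: [[0.124, 0.992, 0.0], [0.992, -0.124, -0.0], [-0.0, 0.0, -1.0]]
wrist_force: [-0.3, 0.0, -0.5]
opening: 0.3
gripper_force: 0.0
```

```bash
python3 - <<'E'
from h import *
import cv2
p,d=bot.snapshot("side");a=p[165:255,205:305,::-1]
cv2.imwrite("pics/s1.png",cv2.resize(a,None,fx=6,fy=6,interpolation=cv2.INTER_CUBIC))
E
```

```text
(no output)
```

View pics/s1.png

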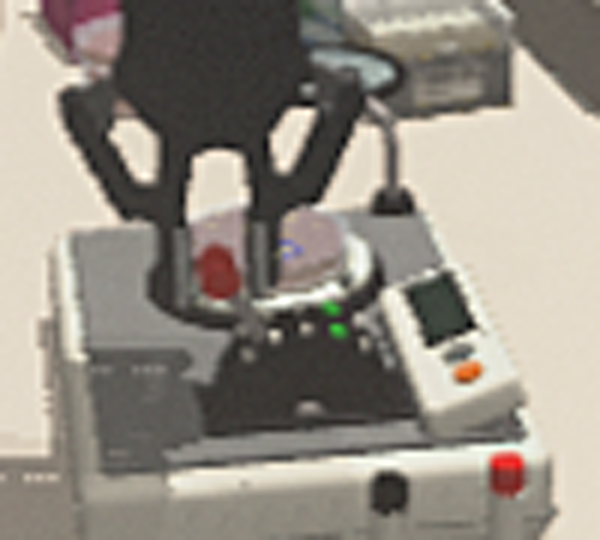

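The knob (218,272 in the crop) sits between the fingers. I'll push it back 59 mm along the counter's x, then pinch it to centre it.

```bash
python3 -m creep '[[0.5,-0.05,0,0,0,0,0.3],[0.5,-0.05,0,0,0,0,0.3],[0.5,-0.05,0,0,0,0,0.3],[0.5,-0.05,0,0,0,0,0.3],[0.5,-0.05,0,0,0,0,0.3],[0.45,-0.05,0,0,0,0,0.3],[0,0,0,0,0,0,0.3],[0,0,0,0,0,0,0.2],[0,0,0,0,0,0,0.2],[0,0,0,0,0,0,0.2]]'; python3 - <<'E'
from h import *
import cv2
p,d=bot.snapshot("side");a=p[165:255,205:305,::-1]
cv2.imwrite("pics/s2.png",cv2.resize(a,None,fx=6,fy=6,interpolation=cv2.INTER_CUBIC))
E
```

```text
time_s: 4.45
eef_pos: [0.5315, -0.1449, 0.1154]
tool_rot: [[0.124, 0.992, 0.001], [0.992, -0.124, -0.0], [0.0, 0.001, -1.0]]
wrist_force: [1.2, 0.9, 0.1]
opening: 0.203
gripper_force: 15.3
```

View pics/s2.png

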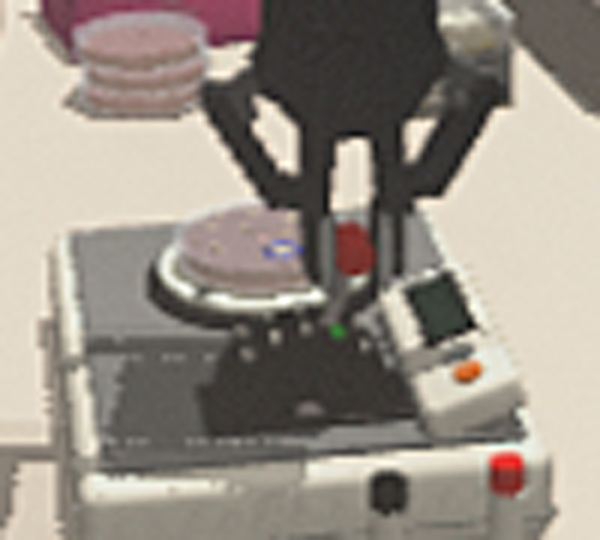

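The stem lines up with the green mark (338,331 in the crop). I'll release, rise and travel to the pen, checking the lever on the way.

```bash
python3 -m creep '[[0,0,0,0,0,0,0.4],[0,0,0,0,0,0,0.4],[0,0,0,0,0,0,0.4],[0,0,0.6,0,0,0,0.4],[0,0,1,0,0,0,0.4],[0,0,1,0,0,0,0.4],[0,0,1,0,0,0,0.4],[0,0,1,0,0,0,0.6],[0,-0.5,0.8,0,0,-0.9,0.8],[-0.2,-0.9,0,0,0,-0.9,0.8],[-0.2,-0.9,0,0,0,-0.9,0.8],[-0.2,-0.9,0,0,0,-0.9,0.8],[-0.2,-0.9,0,0,0,-0.9,0.8],[-0.2,-0.9,0,0,0,-0.9,0.8],[-0.2,-0.9,0,0,0,-0.9,0.8],[-0.2,-0.9,0,0,0,-0.9,0.8],[-0.2,-0.9,0,0,0,-0.9,0.8],[-0.2,-0.9,0,0,0,-0.9,0.8],[-0.2,-0.9,0,0,0,-0.9,0.8],[-0.2,-0.7,0,0,0,-0.9,0.8]]'; python3 - <<'E'
from h import *
import cv2
for n in("top","side"):
    p,d=bot.snapshot(n);c=bot.get_calibration(n);np.savez(f"{n}3.npz",p=p,d=d);W=cloud(d,c)
    h=cv2.cvtColor(p,cv2.COLOR_RGB2HSV)
    m=((h[...,0]<8)|(h[...,0]>172))&(h[...,1]>150)&(abs(W[...,0]-.53)<.05)&(abs(W[...,1]+.145)<.04)
    v,u=np.nonzero(m);r=ray(c,u.mean(),v.mean(),.1335);o=(r[:2]-[.5063,-.1412])@[.992,-.123]
    print(n,m.sum(),r,"offs",o,"ang",.7+np.arcsin(o/.075))
a=ld("side",3)[0][185:245,205:305,::-1]
cv2.imwrite("pics/s3.png",cv2.resize(a,None,fx=6,fy=6,interpolation=cv2.INTER_CUBIC))
E
```

```text
time_s: 6.5
eef_pos: [0.4873, -0.35, 0.2243]
tool_rot: [[0.837, 0.548, 0.001], [0.548, -0.837, -0.001], [0.0, 0.001, -1.0]]
wrist_force: [0.2, -0.3, 0.3]
opening: 0.802
gripper_force: 0.0
top 44 [ 0.53211132 -0.14304661  0.1335    ] offs 0.025831959438255024 ang 1.051627440455645
side 42 [ 0.53178519 -0.14467597  0.1335    ] offs 0.025708848156965468 ang 1.0498795335725526
```

View pics/s3.png

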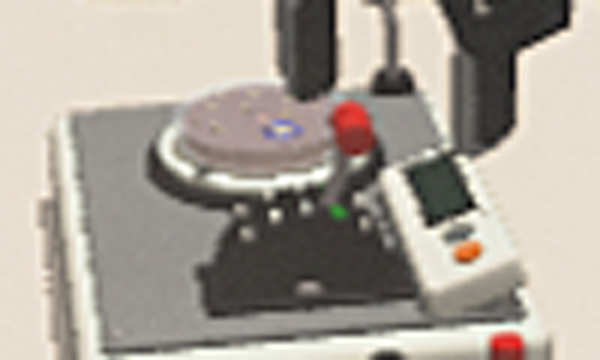

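```bash
python3 -c "
from workcell import bot
s=bot.sense();print(s['joint_positions'],s['tool_rot'],s['eef_pos'],s['qd'])"; python3 -m creep '[[0,0,0,0,0,-0.9,0.8],[0,0,0,0,0,-0.9,0.8],[0,0,0,0,0,-0.9,0.8]]'
```

```text
[-3.68596090e+01  2.26059182e+01  9.70182314e+01 -1.77541177e-02
  6.03159151e+01  1.98981568e+01] [[ 8.36276376e-01  5.48307730e-01  6.75500066e-04]
 [ 5.48308136e-01 -8.36275958e-01 -8.42894704e-04]
 [ 1.02738783e-04  1.07527511e-03 -9.99999417e-01]] [ 0.4871331  -0.35044144  0.22417768] [ 1.68576084 -0.3466759   1.10376229  0.77718029 -0.02069472 -2.88413282]
time_s: 6.9
eef_pos: [0.4876, -0.3482, 0.2239]
tool_rot: [[0.934, 0.358, 0.0], [0.358, -0.934, 0.0], [0.0, -0.0, -1.0]]
wrist_force: [-0.2, -0.4, 0.7]
opening: 0.803
gripper_force: 0.0
```

```bash
python3 -m creep '[[-0.15,-0.1,0,0,0,-0.92,0.7],[0,0,0,0,0,-0.92,0.7],[0,0,0,0,0,-0.92,0.7],[0,0,0,0,0,-0.92,0.7],[0,0,0,0,0,-0.92,0.7],[0,0,-0.8,0,0,0,0.7],[0,0,-1,0,0,0,0.7],[0,0,-1,0,0,0,0.7],[0,0,-1,0,0,0,0.7],[0,0,-1,0,0,0,0.7],[0,0,-1,0,0,0,0.7],[0,0,-1,0,0,0,0.7],[0,0,0,0,0,0,0.5],[0,0,0,0,0,0,0.3],[0,0,0,0,0,0,0.3]]'
```

```text
time_s: 8.4
eef_pos: [0.4853, -0.3512, 0.0887]
tool_rot: [[1.0, -0.0, 0.002], [-0.0, -1.0, -0.001], [0.002, 0.001, -1.0]]
wrist_force: [0.3, -0.6, 0.5]
opening: 0.299
gripper_force: 0.0
```

```bash
python3 -m creep '[[0,0,0,0,0,0,0.2],[0,0,0,0,0,0,0.1],[0,0,0,0,0,0,0],[0,0,0,0,0,0,0],[0,0,0,0,0,0,0],[0,0,0,0,0,0,0]]'; python3 -m creep '[[0,0,0.3,0,0,0,0],[0,0,0.6,0,0,0,0],[0,0,0.8,0,0,0,0],[0,0,0.8,0,0,0,0],[0,0,0.8,0,0,0,0],[0,0,1,0,0,0,0],[0,0,1,0,0,0,0],[0,0,1,0,0,0,0],[0,0,1,0,0,0,0],[0,0,1,0,0,0,0],[0,0,0,0,0,0,0],[0,0,0,0,0,0,0]]'; python3 - <<'E'
from h import *
import cv2
p,d=bot.snapshot("side");np.savez("side4.npz",p=p,d=d);a=p[140:310,190:320,::-1]
cv2.imwrite("pics/s4.png",cv2.resize(a,None,fx=3.5,fy=3.5,interpolation=cv2.INTER_CUBIC))
E
```

```text
time_s: 9.0
eef_pos: [0.4852, -0.3509, 0.0884]
tool_rot: [[1.0, -0.001, 0.001], [-0.001, -1.0, -0.0], [0.001, 0.0, -1.0]]
wrist_force: [1.1, 3.0, 7.2]
opening: 0.145
gripper_force: 58.3
time_s: 10.2
eef_pos: [0.4843, -0.3512, 0.2543]
tool_rot: [[1.0, -0.001, 0.001], [-0.001, -1.0, -0.001], [0.001, 0.001, -1.0]]
wrist_force: [0.2, 0.7, 0.3]
opening: 0.148
gripper_force: 58.4
```

View pics/s4.png

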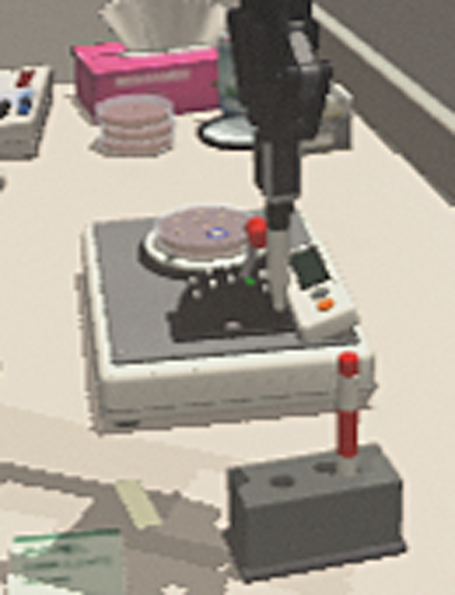

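The pen is clear of the stand and looks upright, with its point at about (269,228). The red pen is untouched. I'll check the tip against prediction.

```bash
python3 - <<'E'
from h import *
p,d,c=ld("side",4);W=cloud(d,c)
print("pred tip",proj(c,[.4845,-.351,.174]),proj(c,[.4845,-.351,.26]))
for i in range(2):
    n=("side","top")[i]
    if i: p,d=bot.snapshot(n);c=bot.get_calibration(n);W=cloud(d,c)
    m=(abs(W[...,0]-.485)<.025)&(abs(W[...,1]+.351)<.025)&(W[...,2]>.14)&(W[...,2]<.3)
    for lo in np.arange(.165,.27,.01):
        k=m&(W[...,2]>=lo)&(W[...,2]<lo+.01)
        if k.sum(): print(n,round(lo,3),k.sum(),W[k].mean(0).round(4))
E
```

```text
pred tip [269.1326195  229.42868016] [268.78613529 191.95167522]
side 0.165 1 [ 0.4844 -0.3505  0.1748]
side 0.175 7 [ 0.4835 -0.3534  0.1818]
side 0.185 18 [ 0.4835 -0.3538  0.1899]
side 0.195 26 [ 0.483  -0.3558  0.2004]
side 0.205 31 [ 0.483  -0.3558  0.21  ]
side 0.215 31 [ 0.4829 -0.356   0.2202]
side 0.225 27 [ 0.4826 -0.3553  0.2302]
side 0.235 29 [ 0.4835 -0.3562  0.2399]
side 0.245 20 [ 0.4822 -0.3572  0.249 ]
side 0.255 52 [ 0.4802 -0.3604  0.2599]
side 0.265 61 [ 0.4802 -0.3636  0.2698]
```

```bash
python3 -m creep '[[0.13,0.5,0,0,0,0,0],[0.13,0.97,0,0,0,0,0],[0.13,0.97,0,0,0,0,0],[0.13,0.97,0,0,0,0,0],[0.13,0.97,0,0,0,0,0],[0.13,0.97,0,0,0,0,0],[0.13,0.97,0,0,0,0,0],[0.13,0.97,0,0,0,0,0],[0.13,0.97,0,0,0,0,0],[0.13,0.97,0,0,0,0,0],[0.13,0.97,0,0,0,0,0],[0.13,0.97,0,0,0,0,0],[0.13,0.97,0,0,0,0,0],[0.13,0.97,0,0,0,0,0],[0.13,0.97,0,0,0,0,0],[0.13,0.97,0,0,0,0,0],[0.1,0.97,0,0,0,0,0],[0,0,0,0,0,0,0],[0,0,0,0,0,0,0]]'; python3 -m creep '[[0,0,-0.8,0,0,0,0],[0,0,-0.8,0,0,0,0],[0,0,-0.8,0,0,0,0],[0,0,-0.8,0,0,0,0],[0,0,-0.3,0,0,0,0],[0,0,0,0,0,0,0],[0,0,0,0,0,0,0]]';python3 - <<'E'
from h import *
import cv2
p,d=bot.snapshot("side");np.savez("side5.npz",p=p,d=d);a=p[165:245,205:305,::-1]
cv2.imwrite("pics/s5.png",cv2.resize(a,None,fx=7,fy=7,interpolation=cv2.INTER_CUBIC))
E
```

```text
time_s: 12.2
eef_pos: [0.5275, -0.0296, 0.2529]
tool_rot: [[1.0, 0.001, -0.001], [0.001, -1.0, -0.0], [-0.001, 0.0, -1.0]]
wrist_force: [0.2, -0.1, -0.7]
opening: 0.148
gripper_force: 58.5
time_s: 12.9
eef_pos: [0.5284, -0.0308, 0.1838]
tool_rot: [[1.0, -0.002, 0.001], [-0.002, -1.0, -0.0], [0.001, 0.0, -1.0]]
wrist_force: [-0.5, 0.1, -0.2]
opening: 0.147
gripper_force: 58.5
```

View pics/s5.png

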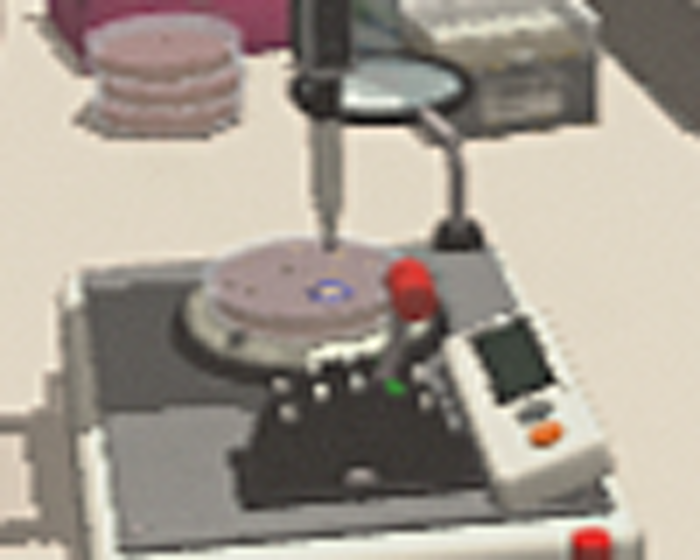

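The pen point (330,248) is directly above the ring (330,291), at the predicted height of about 19 mm. Descending.

```bash
python3 -m creep '[[0,0,-0.3,0,0,0,0],[0,0,-0.3,0,0,0,0],[0,0,-0.2,0,0,0,0],[0,0,-0.05,0,0,0,0],[0,0,0,0,0,0,0],[0,0,0,0,0,0,0]]'; python3 -m creep '[[0,0,-0.05,0,0,0,0],[0,0,-0.05,0,0,0,0],[0,0,0,0,0,0,0],[0,0,0,0,0,0,0]]'
```

```text
time_s: 13.55
eef_pos: [0.5282, -0.0306, 0.1664]
tool_rot: [[1.0, -0.001, 0.0], [-0.001, -1.0, -0.0], [0.0, 0.0, -1.0]]
wrist_force: [0.6, -0.3, 0.6]
opening: 0.148
gripper_force: 58.5
time_s: 13.95
eef_pos: [0.5282, -0.0306, 0.1644]
tool_rot: [[1.0, -0.001, 0.0], [-0.001, -1.0, -0.0], [0.0, 0.0, -1.0]]
wrist_force: [-0.3, 0.6, 0.3]
opening: 0.145
gripper_force: 58.6
```

```bash
python3 -m creep '[[0,0,-0.05,0,0,0,0],[0,0,0,0,0,0,0],[0,0,0,0,0,0,0]]'; python3 -m creep '[[0,0,-0.05,0,0,0,0],[0,0,0,0,0,0,0],[0,0,0,0,0,0,0]]'
```

```text
time_s: 14.25
eef_pos: [0.5282, -0.0306, 0.1634]
tool_rot: [[1.0, -0.001, 0.0], [-0.001, -1.0, -0.0], [0.0, 0.0, -1.0]]
wrist_force: [0.8, 0.8, 2.1]
opening: 0.147
gripper_force: 58.6
time_s: 14.55
eef_pos: [0.5282, -0.0306, 0.1624]
tool_rot: [[1.0, -0.001, 0.0], [-0.001, -1.0, -0.0], [0.0, 0.0, -1.0]]
wrist_force: [0.5, -0.1, 1.9]
opening: 0.149
gripper_force: 58.7
```

```bash
python3 - <<'E'
from h import *
import cv2
F=[];Z=[]
for i in range(16):
    p,d=bot.snapshot("side");s=bot.sense();F.append(s["wrist_force"]);Z.append(s["eef_pos"])
print(np.mean(F,0),np.std(F,0),np.mean(Z,0),s["time_s"])
a=p[180:230,220:290,::-1]
cv2.imwrite("pics/s6.png",cv2.resize(a,None,fx=10,fy=10,interpolation=cv2.INTER_CUBIC))
E
```

```text
[ 0.43972328 -0.12718639  2.12857031] [0.54906096 0.62503528 0.49138102] [ 0.52814599 -0.03057838  0.16235024] 15.35
```

View pics/s6.png

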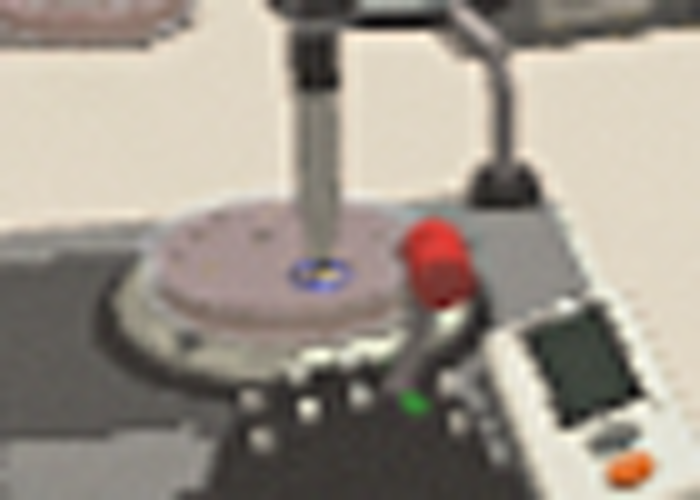

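```bash
python3 - <<'E'
from h import *
import cv2
def ring(n,p,c,z,tag):
    q=p.astype(float);w=np.clip(q[...,2]-np.maximum(q[...,0],q[...,1])-(0 if n=="top" else 10),0,None)
    x,y=proj(c,[.528,-.031,z]);v,u=np.mgrid[:384,:512];w=w*(np.hypot(u-x,v-y)<7)
    uu=(w*u).sum()/w.sum();vv=(w*v).sum()/w.sum();print(tag,n,w.sum(),"px",uu.round(2),vv.round(2),ray(c,uu,vv,z).round(4)); return w
for n in("top","side"):
    p,d,c=ld(n);w=ring(n,p,c,.084,"init")
    if n=="top":x,y=proj(c,[.528,-.031,.084]);print(w[int(y)-5:int(y)+6,int(x)-5:int(x)+7].astype(int))
p,d=bot.snapshot("side");c=bot.get_calibration("side");np.savez("side6.npz",p=p,d=d)
ring("side",p,c,.082,"now")
print("pred tip",proj(c,[.5282,-.0306,.082]),"pred 10mm up",proj(c,[.5282,-.0306,.092]))
print(p[200:212,246:260].sum(2)//3)
print((p[200:212,246:260,2].astype(int)-p[200:212,246:260,0]))
E
```

```text
init top 35.0 px 276.2 193.94 [ 0.5293 -0.0516  0.084 ]
[[0 0 0 0 0 0 0 0 0 0 0 0]
 [0 0 0 0 0 0 0 0 0 0 2 0]
 [0 0 0 0 0 0 0 0 0 0 0 4]
 [0 0 0 0 0 0 0 0 0 0 0 4]
 [0 0 0 0 0 0 0 0 0 0 0 3]
 [0 0 0 0 0 0 0 0 0 0 0 2]
 [0 0 0 0 0 0 0 0 0 0 0 2]
 [0 0 0 0 0 0 0 0 0 0 0 3]
 [0 0 0 0 0 0 0 0 0 0 0 3]
 [0 0 0 0 0 0 0 0 0 0 0 3]
 [0 0 0 0 0 0 0 0 0 0 0 0]]
init side 331.0 px 251.74 205.93 [ 0.5295 -0.0287  0.084 ]
now side 250.0 px 251.64 207.3 [ 0.5278 -0.0337  0.082 ]
pred tip [251.48783221 206.86469543] pred 10mm up [251.40411276 203.74057437]
[[164 168 169 141 121 125 127 119 162 179 180 182 183 185]
 [158 155 151 138 118 118 120 120 141 150 151 154 160 162]
 [154 153 153 151 129 120 118 127 149 151 149 150 151 156]
 [119 141 152 157 131 122 121 128 146 149 154 140 147 157]
 [142 149 154 154 140 125 122 139 153 153 152 149 154 131]
 [154 153 154 155 137 124 117 145 154 155 152 150 156 119]
 [150 153 156 135 129  97  74 113 125 141 151 151 155 154]
 [153 154 140 102 131 114 150 166 141 148 154 154 154 162]
 [152 151 153 130 115 120 152 137 139 154 152 155 156 149]
 [153 154 156 153 148
[... 165 characters left out ...]
8 -23 -18 -16 -16 -14 -16 -16 -17 -13 -11  -9  -9]
 [-31 -29 -24 -20 -14 -16 -14 -15 -20 -21 -19 -14  -9  -1]
 [-24 -22 -20 -22 -18 -12 -14 -16 -21 -21 -23 -21 -19 -15]
 [-19 -17 -21 -21 -18 -14 -16 -16 -21 -20 -21 -21 -19 -15]
 [-24 -20 -22 -24 -18 -15 -16 -20 -23 -21 -22 -19 -19 -24]
 [-23 -21 -22 -26 -24 -19 -17 -24 -27 -21 -22 -20 -18 -25]
 [-21 -20 -24   8  43  26   0  44  10 -25 -21 -20 -21 -14]
 [-22 -22  -8   4 -13 -32 -60 -32  19   0 -24 -20 -20 -17]
 [-24 -23 -20  10  28  66  64  42   4 -18 -23 -23 -20 -16]
 [-20 -20 -21 -18 -13  -6   1  -7 -21 -24 -23 -21 -18 -19]
 [-23 -23 -22 -25 -28 -27 -25 -26 -25 -22 -22 -23 -24 -28]
 [-22 -20 -20 -23 -25 -21 -22 -22 -25 -26 -26 -30 -24 -18]]
```

```bash
python3 - <<'E'
from h import *
import cv2
p,d,c=ld("top");q=p.astype(int)
print((q[188:202,262:280,2]-q[188:202,262:280,0]));print(q[188:202,262:280,1])
w=np.clip(q[...,2]-q[...,0]+8,0,None);w[:189]=0;w[200:]=0;w[:,:266]=0;w[:,275:]=0
v,u=np.mgrid[:384,:512];uu=(w*u).sum()/w.sum();vv=(w*v).sum()/w.sum();print(uu,vv,ray(c,uu,vv,.084))
# green mark/knob consistent; dish circle by pink hue in top
h=(q[...,0]-q[...,1]);m=((h>22)&(u>240)&(u<290)&(v>170)&(v<222)).astype(np.uint8)
k,L,S,C=cv2.connectedComponentsWithStats(m);i=1+S[1:,4].argmax();print(S[i],C[i],ray(c,*C[i],.084))
p,d=bot.snapshot("top");np.savez("top7.npz",p=p,d=d)
print(p[188:202,262:280,2].astype(int)-p[188:202,262:280,0])
E
```

```text
[[-19 -18 -20 -19 -17 -20 -17 -17 -15 -11  -6  -5  -2  -1   0  -2  -4  -6]
 [-19 -18 -20 -19 -19 -17 -19 -22 -18 -18 -15  -5   0   2   4   4  -1  -6]
 [-19 -19 -16 -20 -21 -18 -18 -17 -18 -19 -13  -9  -3   3   4   4   0  -7]
 [-16 -19 -17 -19 -17 -17 -20 -16 -16 -16 -15 -15  -6   0   4   3  -2  -4]
 [-18 -15 -19 -20 -19 -15 -15  -7  -4  -4 -13 -15  -9  -2   4   2   1  -3]
 [-23 -16 -17 -19 -17 -12  -5   0   0  -2  -8 -13 -11  -5   4   3   3   0]
 [-20 -18 -19 -21 -18 -12  -4  -2  -4  -2  -6 -11 -12  -4   3   3   4   1]
 [-19 -19 -20 -19 -19 -16  -5  -4  -7  -3  -1  -7 -13  -3   2   4   4   1]
 [-18 -20 -20 -20 -19 -14  -8  -2  -3  -3   0 -10 -10  -4   3   5   5   1]
 [-18 -16 -18 -18 -19 -17 -10  -6  -4  -5  -7 -14 -15  -6   3   5   4   3]
 [-15 -18 -18 -18 -19 -19 -16 -15 -13 -14 -15 -15 -14  -5   3   6   4   0]
 [-16 -18 -19 -18 -21 -21 -19 -21 -19 -19 -17 -17 -15  -6   1   4   4  -1]
 [-18 -19 -18 -17 -19 -19 -18 -18 -21 -20 -21 -17 -11  -3  -1   2   2  -4]
 [-18 -19 -19 -18 -18 -17 -20 -19 -18 -18 -18 -13  -9   1   3   2   0  -2]]
[[ 96  98  99  93  93  91  92  97  99 105 113 122
[... 504 characters left out ...]
9 104 110 110  95  86  94 114 134 139 128  99]
 [ 94  93  94  91  90  92  90  95 104 100  93  86  96 113 133 138 129  91]
 [ 91  96  92  95  91  91  89  89  94  94  93  93  98 117 133 137 124  93]
 [ 98  96  93  94  92  92  90  90  93  92  92  91 101 119 136 136 118  88]
 [ 98  92  92  91  93  90  93  90  93  93  92  95 107 124 137 133 112  77]
 [ 92  93  90  90  91  94  94  93  94  92  94  99 109 124 139 128 102  75]
 [ 92  94  92  92  92  94  93  94  94  91  95 106 115 128 132 119  89  66]]
270.69767441860466 193.80620155038758 [ 0.53012518 -0.0329036   0.084     ]Traceback (most recent call last):
  File "<stdin>", line 9, in <module>
ValueError: attempt to get argmax of an empty sequence
```

From the side, the nib sits about 3 mm behind the ring's centre. I'll lift, shift a little towards the camera and press again.

```bash
python3 -m creep '[[0,0,0.25,0,0,0,0],[0,0,0.1,0,0,0,0],[-0.05,-0.13,0,0,0,0,0],[0,0,0,0,0,0,0],[0,0,0,0,0,0,0],[0,0,-0.15,0,0,0,0],[0,0,-0.1,0,0,0,0],[0,0,-0.05,0,0,0,0],[0,0,-0.05,0,0,0,0],[0,0,-0.01,0,0,0,0],[0,0,0,0,0,0,0],[0,0,0,0,0,0,0],[0,0,0,0,0,0,0]]'; python3 - <<'E'
from h import *
F=[];Z=[];P=[]
for i in range(20):
    p,d=bot.snapshot("side");s=bot.sense();F.append(s["wrist_force"]);Z.append(s["eef_pos"]);P.append(p.astype(float))
print(np.mean(F,0),np.mean(Z,0),s["tool_rot"][:,2],s["time_s"])
p=np.mean(P,0);print((p[202:211,246:258].sum(2)/3).astype(int));print((p[202:211,246:258,2]-p[202:211,246:258,0]).astype(int))
E
```

```text
time_s: 16.7
eef_pos: [0.5271, -0.0332, 0.1622]
tool_rot: [[1.0, -0.001, 0.0], [-0.001, -1.0, 0.0], [0.0, -0.0, -1.0]]
wrist_force: [0.6, 0.0, 2.2]
opening: 0.146
gripper_force: 58.7
[-0.56144641 -0.01011207  2.22700508] [ 0.52710291 -0.03317945  0.16213974] [ 1.69199422e-05 -8.31521648e-06 -1.00000000e+00] 17.7
[[155 153 154 134 116 120 119 126 146 151 150 152]
 [121 143 154 151 128 119 117 139 153 152 153 131]
 [142 151 153 156 135 121 116 142 154 152 152 147]
 [152 153 153 156 142 128 121 144 155 152 151 153]
 [152 153 155 133 131 106 101 129 150 152 152 152]
 [152 153 139 120 138  96  87 139 148 150 152 151]
 [152 152 151 135 119 126 136 127 142 153 153 153]
 [153 153 154 153 148 153 155 150 153 156 149 140]
 [145 145 145 146 147 140 143 143 128 134 131 121]]
[[-23 -22 -21 -17 -14 -14 -15 -17 -20 -21 -21 -21]
 [-19 -20 -21 -21 -16 -14 -14 -18 -21 -21 -21 -23]
 [-24 -20 -21 -21 -18 -14 -14 -20 -22 -21 -20 -21]
 [-21 -21 -22 -24 -22 -18 -18 -25 -26 -23 -21 -21]
 [-20 -22 -24   7  11  -7  -2  68  17 -27 -22 -20]
 [-21 -21  -9   0 -22 -26 -25  -7  35   5 -23 -20]
 [-21 -21 -20  15  31  53  45  37  11 -16 -22 -21]
 [-20 -20 -22 -15 -12  -7  -9  -9 -19 -23 -21 -20]
 [-23 -24 -24 -24 -25 -27 -26 -25 -25 -20 -20 -23]]
```

```bash
python3 -c "
from workcell import bot
print(bot.finish_job())"
```

```text
the job is handed in; nothing more can be done
None
```

The job is handed in: the lamp lever is at the green mark (measured 1.05 rad), and the black pen is held upright on the blue-ringed colony at about 2.2 N, roughly 2 of the platform's 5 mm; I lifted and re-pressed once to centre the point.

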